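# Pack the sauce pot into the bento box

## Task

Pack the red-lidded sauce pot for lunch: slide the cover of the black bento box back, set the pot down upright (do not drop it) in the front compartment that this uncovers, and let go of it. Then slide the cover fully shut over it.

Things in the scene. Friction and masses are not known exactly. Their poses are not given: they have to be found in the camera images.
- red_pot: Round sauce pot, white with a red lid, loose on the counter, 42 mm high, 60 to 130 g. Body 42 mm in diameter, 26 mm high; above it the lid, 46 mm in diameter, 16 mm high, the part to grip. Origin: centre of its underside, z up. Two equal pots with a yellow and a green lid stand near it (centres at least 85 mm apart), not wanted.
- front_floor (a point): Centre of the floor of the fixed black bento box's front compartment, 4 mm above the counter. x: along the 210 mm box, away from the robot (within 25 degrees), the way the cover opens; y: across it, 160 mm; z up. Compartment 110 (x) by 150 mm (y) inside, centred here; box centre 45 mm along +x. Walls 5 mm thick; tops above counter: ends 54, sides 64, divider 50 mm.
- cover (a joint): How far the light wooden cover (210 x 148 x 5 mm, top face 61 mm above the counter) is slid back, in m: 0 fully shut, 0.115 fully open with the front compartment wholly uncovered. It starts shut or up to 20 mm ajar, slides with about 2 N and stays where it is left.
- cover_rib (a point): Top centre of the dark wooden grip rib on the cover, 87 mm above the counter; moves with the cover. Rib 12 mm thick along the sliding direction (x), 60 mm long across it (y), 26 mm high above the cover's top face. Axes as front_floor. With the cover shut the rib is 25 mm from front_floor towards -x.

How it is judged:
By the outcome, as a careful person would: the job done as asked, in the order asked, and still so for the second after the job is handed in, with the robot touching nothing.
It also fails if it takes over 69 s, if anything falls off the work surface, if the arm or the gripper's body presses on something with over 40 N, if the wrist force passes 120 N, or if a joint passes its speed limit or range.

## Robot

A 6-joint arm with a two-finger parallel gripper is mounted at the origin on the work surface. World frame = base frame: x ahead of the robot, y to its left, z up, the work surface at z = 0. Lengths are in m, angles in rad, forces in N, time in s.
With the tool pointing down it reaches from about 0.25 to 0.725 m from the base axis. Payload 4 kg.
Tool frame: the origin (TCP) lies midway between the tips of the shut fingers; the grasp point (between the pads) lies bot.pinch_z behind it (bot.pinch_z is the distance from the TCP to the grasp point, in m); z points along the fingers, y is the line along which they close (so a half turn about z gives the same grasp; the last joint's range is limited). The gripper opens to 85 mm and grips with 20 to 120 N. Pads are 22 mm wide; open, the fingers measure 114 mm over their backs; the gripper's body (76 mm by 85 mm) begins 54 mm behind the grasp point. The pads swing forward as they close: fully open they stand 13 mm farther back than shut.
Start: joints at [1.257, 0.241, 0.005, 1.335, 0, 1.571], TCP at [0.154, 0.476, 0.231] pointing down, gripper open.
Joint ranges: [-2.72, 2.72], [-1.05, 1.87], [-1.09, 1.28], [-1.99, 2.15], [-1.42, 1.44], [-3.14, 3.14]. Speed limits (rad/s): [2.79, 2.79, 3.14, 3.14, 3.14, 3.14].

## Interface

Orientations are given as a unit quaternion [x, y, z, w].
In Python, from workcell import bot gives the robot as it stands.
- The arm moves only by the tool run_rows, called after "Emit:" by a JSON object that holds its "name" and its "arguments". Schema: {"type":"object","properties":{"deltas":{"type":"array","items":{"type":"array","items":{"type":"number"},"minItems":7,"maxItems":7},"minItems":1,"maxItems":10},"only":{"type":"string"},"quiet":{"type":"boolean"},"lines":{"type":"string"}},"required":["deltas"],"additionalProperties":false}. deltas is a list of rows, 1 to 10 of them, each of 7 numbers: a rotation vector rx, ry, rz in rad, then dx, dy, dz in m, then the finger opening in m; each row is the pose to reach, as a shift and turn from the pose commanded when the call began, along the tool's axes at that moment; what a row does not reach only later rows make up. A row lasts 1/8 s, in which the tool goes at most 0.0625 m and 0.188 rad, less where a joint would pass 70% of its speed; a pose out of reach is approached as far as the arm can. The fingers move at their own pace and stop on an object; the grip force is fixed at half the most. Time passes only in rows, so rows that do not move let the fingers close. The tool returns the time, the measured TCP pose, the force, the opening and the grip force at its end. only (a regular expression) keeps the lines of the reply that match it, lines (a string "A,B") keeps lines A to B, and quiet returns only ok. Input that does not fit is refused with a message, and nothing moves.
- bot.get_obs(): the state, without advancing time (a new reading comes with each control period).
- bot.camera(name): name is "scene" or "top" or "wrist"; returns the picture (480x640x3 uint8, red, green, blue); there is no depth.
- bot.calibration(name): a dict with "mtx" (3x3 intrinsics, pixels), "R" (3x3) and "t" (3): a world point X has camera coordinates R X + t. Camera axes: x right, y down, z forward; pixel columns grow to the right and rows downward; lengths in m; the calibration is good to about 2 mm. A picture is of the moment at which its call begins: read the wrist's pose just before it. calibration takes no time and is no camera call; for the wrist camera it gives the pose at the moment of the call.
- bot.job_done(): hands the job in; it is judged then, once.
The state is a dict: "clock": time; "joint_pos": joint angles; "joint_vel": joint speeds; "tau": joint torques, N m; "eef_pos": TCP position; "tool_rot": TCP orientation; "ft_force": force on the tool from outside, world axes, zero at the start; "ft_torque": the same for the moment, N m; "grip_width": finger opening in m; "grasp_force": force on a finger pad.
Only numpy, scipy, OpenCV 4.12 (cv2) and the standard library are available. Lean on these libraries where they do the work, as an engineer would, in place of code of your own. Each camera call takes 0.05 s, during which the arm holds its last target. There are 200 camera calls.

## Working session

There is one attempt and no reset: what is moved stays moved. The work goes in short steps, Python scripts to look and compute and a tool call to move; the robot and the scene stay as the last step left them, time stands still between calls to the robot, and variables do not carry over. Pictures are saved under pics/ and viewed, at most 10 in all, crops included, and the job is handed in when it is done.

```bash
mkdir -p pics; ls; python3 - <<'E'
from workcell import bot
import cv2,numpy as np
o=bot.get_obs();print(o['clock'],o['eef_pos'],o['tool_rot'],o['grip_width'],bot.pinch_z)
for n in("top","scene"):
    cv2.imwrite(f"pics/{n}0.png",bot.camera(n)[:,:,::-1]);c=bot.calibration(n);print(n,c['mtx'].tolist(),c['R'].round(3).tolist(),c['t'])
E
```

```text
pics
workcell.py
0.0 [0.15413509 0.47498893 0.23042219] [ 1.56255394e-01  9.87716147e-01 -1.01691418e-03 -1.72835795e-04] 0.08544456622960138 0.0187
top [[589.303064893524, 0.0, 320.9759052036518], [0.0, 589.303064893524, 243.31180036049616], [0.0, 0.0, 1.0]] [[0.025, -1.0, 0.015], [-0.985, -0.027, -0.173], [0.173, -0.011, -0.985]] [0.11633321 0.51504443 0.88995585]
scene [[511.3102387134, 0.0, 315.454460426817], [0.0, 511.3102387134, 235.49946575358317], [0.0, 0.0, 1.0]] [[-0.53, 0.848, -0.006], [0.607, 0.374, -0.702], [-0.593, -0.376, -0.713]] [ 0.17779402 -0.30572293  1.2373965 ]
```

View pics/top0.png

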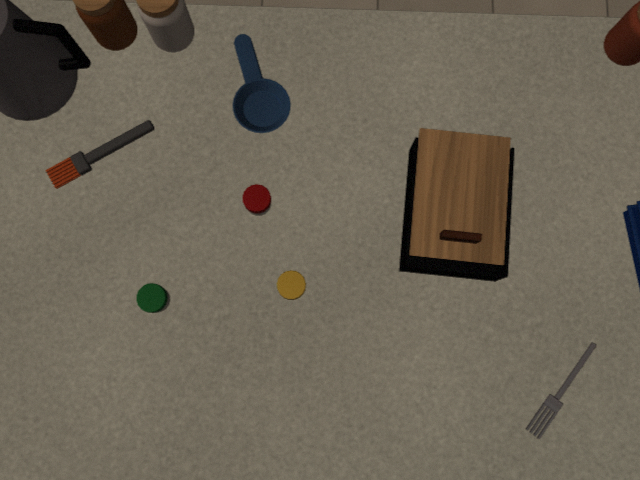

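View pics/scene0.png

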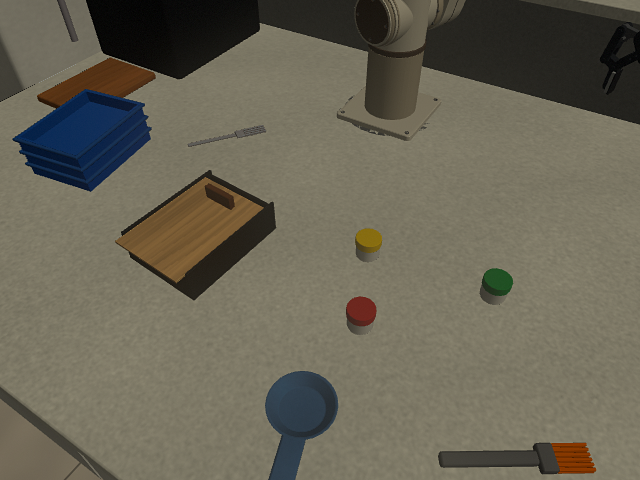

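The top view shows the red lid at (257,198) and the yellow at (291,285). The cover corners are near (420,129), (511,137), (503,265) and (411,260), with the rib at (461,237). The scene view shows the cover slightly ajar, overhanging the back. Next I measure the lid, the rib and the cover.

```bash
cat > h.py <<'E'
import cv2,numpy as np
from workcell import bot
from scipy.spatial.transform import Rotation as Ro
def ray(cal,uv,z):
    d=cal['R'].T@np.linalg.solve(cal['mtx'],np.array([uv[0],uv[1],1.]));c=-cal['R'].T@cal['t']
    return (c+d*(z-c[2])/d[2])
def proj(cal,X):
    p=cal['mtx']@(cal['R']@np.asarray(X)+cal['t']);return p[:2]/p[2]
def blob(img,lo,hi,roi=(0,0,640,480)):
    h=cv2.cvtColor(img,cv2.COLOR_RGB2HSV);m=cv2.inRange(h,lo,hi)
    k=np.zeros_like(m);k[roi[1]:roi[3],roi[0]:roi[2]]=255;m&=k
    cs,_=cv2.findContours(m,cv2.RETR_EXTERNAL,cv2.CHAIN_APPROX_NONE)
    return max(cs,key=cv2.contourArea)
def to_tool(target): # world shift from commanded/measured pose into tool axes
    o=bot.get_obs();R=Ro.from_quat(o['tool_rot']);return R.inv().apply(np.asarray(target)-o['eef_pos'])
E
python3 - <<'E'
from h import *
img=cv2.imread('pics/top0.png')[:,:,::-1].copy();c=bot.calibration('top')
b=blob(img,(0,150,60),(8,255,255),(230,170,290,230));(u,v),s,a=cv2.fitEllipse(b);print('red',u,v,s,ray(c,(u,v),.042))
sc=cv2.imread('pics/scene0.png')[:,:,::-1].copy();cs=bot.calibration('scene')
b=blob(sc,(0,150,60),(8,255,255),(330,280,390,340));x,y,w,h=cv2.boundingRect(b);print('red scene',x,y,w,h,ray(cs,(x+w/2,y+w*.37),.042))
b=blob(img,(5,70,70),(25,255,255),(395,110,525,285));r=cv2.minAreaRect(b);P=cv2.boxPoints(r);print('cover',P.round(1).tolist())
ap=cv2.approxPolyDP(b,6,True)[:,0];print(ap.tolist())
for p in ap:print(ray(c,p,.061).round(4))
hs=cv2.cvtColor(img,cv2.COLOR_RGB2HSV);print(hs[237,461],hs[200,461])
cr=cv2.resize(img[105:295,390:530],None,fx=4,fy=3.1,interpolation=cv2.INTER_CUBIC);
cr=cv2.resize(img[105:295,390:530],None,fx=3,fy=3,interpolation=cv2.INTER_CUBIC)
cv2.imwrite('pics/crop.png',np.clip(cr[:,:,::-1]*1.8,0,255).astype('uint8'))
E
```

```text
red 256.170166015625 197.56134033203125 (25.50794792175293, 27.2022762298584) [0.58390308 0.23587571 0.042     ]
red scene 346 297 30 29 [0.58626384 0.23792952 0.042     ]
cover [[408.79998779296875, 257.5], [418.6000061035156, 127.4000015258789], [512.9000244140625, 134.5], [503.0, 264.6000061035156]]
[[419, 128], [410, 254], [503, 264], [510, 138]]
[ 0.7022 -0.0235  0.061 ]
[ 0.4958 -0.0087  0.061 ]
[ 0.484  -0.1534  0.061 ]
[ 0.6898 -0.1707  0.061 ]
[ 12 187  45] [ 15 133 107]
```

View pics/crop.png

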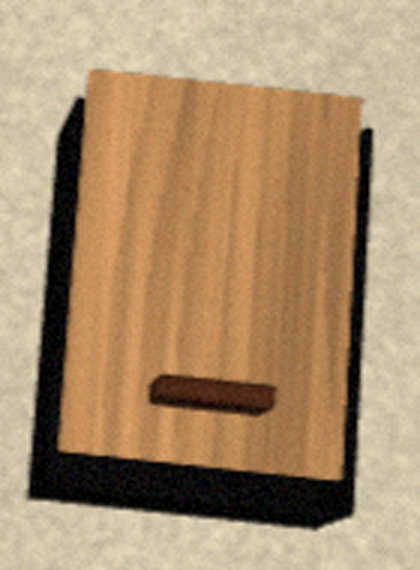

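The crop shows the rib's top and front faces around crop (212,395). The black front wall's lower edge runs from (30,497) to (315,528), and the right wall's top front corner is at (353,513). I fit the box and cover models to these.

```bash
python3 - <<'E'
from h import *
img=cv2.imread('pics/top0.png')[:,:,::-1].copy();c=bot.calibration('top')
f=lambda p,z:ray(c,(p[0]/3+390-.33,p[1]/3+105-.33),z).round(4)
print('front bottom L,R',f((30,497),0),f((315,528),0),'R top front',f((353,513),.064),'back R top',f((371,129),.064),'back L top',f((83,98),.064))
b=blob(img,(5,70,70),(25,255,255),(395,110,525,285));P=cv2.boxPoints(cv2.minAreaRect(b))
for p in P: print('cover',ray(c,p,.061).round(4))
rb=blob(img,(0,100,15),(20,255,70),(425,220,495,250));print('rib bbox',cv2.boundingRect(rb))
from scipy.optimize import least_squares
def ribpoly(q):
    x,y,t=q;R=np.array([[np.cos(t),-np.sin(t)],[np.sin(t),np.cos(t)]])
    pts=[proj(c,[*(R@[a,bb]+[x,y]),z]) for a in(-.006,.006) for bb in(-.03,.03) for z in(.061,.087)]
    return cv2.convexHull(np.array(pts,np.float32))
hull=rb[:,0].astype(float)
def res(q):
    h=ribpoly(q);return [cv2.pointPolygonTest(h,tuple(map(float,p)),True)-.0 for p in hull]
s=least_squares(res,[.52,-.0835,-.08],diff_step=1e-3);print('rib fit',s.x,np.degrees(s.x[2]),np.abs(s.fun).mean())
E
```

```text
front bottom L,R [ 0.4779 -0.0016  0.    ] [ 0.4649 -0.1586  0.    ] R top front [ 0.4656 -0.1587  0.064 ] back R top [ 0.6726 -0.1745  0.064 ] back L top [ 0.6852 -0.0202  0.064 ]
cover [ 0.4902 -0.0067  0.061 ]
cover [ 0.7033 -0.0228  0.061 ]
cover [ 0.6959 -0.1755  0.061 ]
cover [ 0.4831 -0.1535  0.061 ]
rib bbox (439, 230, 43, 14)
rib fit [ 0.52342251 -0.08392463 -0.06766742] -3.877057628798935 0.6611152901850726
```

Everything agrees: yaw is about -4.6°, rib (0.523,-0.084), front_floor (0.531,-0.085), cover about 17 mm ajar, and red pot (0.585,0.237). Now I go above the rib with the fingers closing along the box axis.

Emit:
{"name": "run_rows", "arguments": {"deltas": [[0, 0, 0.19, -0.05, -0.04, 0.008, 0.085], [0, 0, 0.38, -0.1, -0.08, 0.016, 0.085], [0, 0, 0.56, -0.15, -0.12, 0.024, 0.085], [0, 0, 0.75, -0.2, -0.16, 0.032, 0.085], [0, 0, 0.93, -0.25, -0.2, 0.04, 0.085], [0, 0, 1.1, -0.3, -0.24, 0.048, 0.085], [0, 0, 1.337, -0.35, -0.28, 0.056, 0.085], [0, 0, 1.337, -0.4, -0.32, 0.064, 0.085], [0, 0, 1.337, -0.45, -0.36, 0.072, 0.085], [0, 0, 1.337, -0.5, -0.4, 0.08, 0.085]]}}

```text
clock: 1.35
eef_pos: [0.496, -0.0443, 0.1533]
tool_rot: [0.735, 0.678, 0.0, -0.0]
ft_force: [1.6, 1.3, 0.1]
grip_width: 0.0849
grasp_force: 0.0
```

```bash
cat >> h.py <<'E'
def st(t,yaw): # remaining shift in tool axes, and turn about tool z so tool y points at yaw (deg)
    o=bot.get_obs();R=Ro.from_quat(o['tool_rot']);y=R.as_matrix()[:,1]
    d=np.degrees(np.arctan2(y[1],y[0]))-yaw;d=(d+90)%180-90
    print(o['clock'],'shift',R.inv().apply(np.asarray(t)-o['eef_pos']).round(4),'rz',np.radians(d).round(4),'z axis',R.as_matrix()[:,2].round(4),'eef',o['eef_pos'].round(4))
E
python3 -c "
from h import *
st([.5234,-.0842,.15],-4.6);st([.5234,-.0842,.066],-4.6)"
```

```text
1.35 shift [-0.0375  0.0305  0.0033] rz -0.0001 z axis [-2.e-04  4.e-04 -1.e+00] eef [ 0.496  -0.0443  0.1533]
1.35 shift [-0.0376  0.0305  0.0873] rz -0.0001 z axis [-2.e-04  4.e-04 -1.e+00] eef [ 0.496  -0.0443  0.1533]
```

Emit:
{"name": "run_rows", "arguments": {"deltas": [[0, 0, 0, -0.0225, 0.019, 0, 0.085], [0, 0, 0, -0.0225, 0.019, 0.02, 0.085], [0, 0, 0, -0.0225, 0.019, 0.02, 0.085], [0, 0, 0, -0.0225, 0.019, 0.02, 0.085]]}}

```text
clock: 1.85
eef_pos: [0.5122, -0.066, 0.134]
tool_rot: [0.735, 0.678, -0.0, -0.0]
ft_force: [-0.7, -0.2, -0.1]
grip_width: 0.0849
grasp_force: 0.0
```

```bash
python3 -c "
from h import *
st([.5234,-.0842,.066],-4.6)
cv2.imwrite('pics/w1.png',bot.camera('wrist')[:,:,::-1])"
```

```text
1.85 shift [-0.0172  0.0126  0.0679] rz 0.0008 z axis [-6.e-04  1.e-04 -1.e+00] eef [ 0.5122 -0.066   0.134 ]
```

View pics/w1.png

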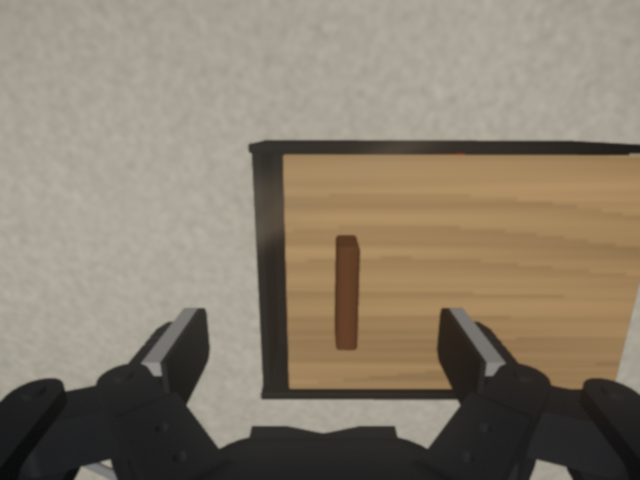

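The wrist view shows the rib with its top spanning (337..358, 236..350), and the fingers straddle it but sit off along its length. I cross-check with the wrist calibration.

```bash
python3 -c "
from h import *
c=bot.calibration('wrist')
for p in([347,292],[347,240],[347,349]): print(ray(c,p,.087).round(4))
X=[.5234,-.0842,.087];u=np.array([.9968,-.0802,0]);v=np.array([.0802,.9968,0])
for a in(-.006,.006):
  for b in(-.03,.03): print(proj(c,X+a*u+b*v).round(0))
for p in([283,155],[288,388]): print('cover front',ray(c,p,.061).round(4))
st([.5234,-.0842,.066],-4.6)"
```

```text
[ 0.5241 -0.078   0.087 ]
[ 0.5258 -0.0497  0.087 ]
[ 0.522  -0.1119  0.087 ]
[335. 353.]
[336. 249.]
[356. 353.]
[359. 249.]
cover front [ 0.4954 -0.007   0.061 ]
cover front [ 0.4829 -0.1535  0.061 ]
1.9 shift [-0.0173  0.0122  0.0684] rz 0.001 z axis [ 5.e-04 -1.e-04 -1.e+00] eef [ 0.5126 -0.066   0.1344]
```

Emit:
{"name": "run_rows", "arguments": {"deltas": [[0, 0, 0, -0.0168, 0.012, 0, 0.085], [0, 0, 0, -0.0168, 0.012, 0.03, 0.085], [0, 0, 0, -0.0168, 0.012, 0.06, 0.085], [0, 0, 0, -0.0168, 0.012, 0.068, 0.06], [0, 0, 0, -0.0168, 0.012, 0.068, 0.03], [0, 0, 0, -0.0168, 0.012, 0.068, 0], [0, 0, 0, -0.0168, 0.012, 0.068, 0], [0, 0, 0, -0.0168, 0.012, 0.068, 0], [0, 0, 0, -0.0168, 0.012, 0.068, 0]]}}

```text
clock: 3.02
eef_pos: [0.5241, -0.0842, 0.0672]
tool_rot: [0.735, 0.678, 0.001, 0.001]
ft_force: [-0.1, 0.8, 6.5]
grip_width: 0.0109
grasp_force: 60.5
```

```bash
python3 -c "
from h import *
st([.621,-.092,.066],-4.6)"
```

```text
3.025 shift [0.     0.0972 0.0014] rz 0.0003 z axis [ 2.6e-03 -5.0e-04 -1.0e+00] eef [ 0.5241 -0.0842  0.0672]
```

Emit:
{"name": "run_rows", "arguments": {"deltas": [[0, 0, 0, 0, 0.015, -0.001, 0], [0, 0, 0, 0, 0.035, -0.001, 0], [0, 0, 0, 0, 0.055, -0.001, 0], [0, 0, 0, 0, 0.075, -0.001, 0], [0, 0, 0, 0, 0.09, -0.001, 0], [0, 0, 0, 0, 0.097, -0.001, 0], [0, 0, 0, 0, 0.098, -0.001, 0], [0, 0, 0, 0, 0.098, -0.001, 0]]}}

```text
clock: 4.03
eef_pos: [0.6204, -0.0921, 0.0672]
tool_rot: [0.735, 0.678, -0.0, -0.0]
ft_force: [-2.4, -0.9, 5.5]
grip_width: 0.0105
grasp_force: 60.4
```

```bash
python3 -c "
from h import *
st([.621,-.092,.066],-4.6)"
```

```text
4.025 shift [0.0001 0.0006 0.0012] rz 0.0001 z axis [-4.e-04 -4.e-04 -1.e+00] eef [ 0.6204 -0.0921  0.0672]
```

Emit:
{"name": "run_rows", "arguments": {"deltas": [[0, 0, 0, 0, 0.001, 0, 0], [0, 0, 0, 0, 0.002, 0, 0], [0, 0, 0, 0, 0.003, 0, 0], [0, 0, 0, 0, 0.003, 0, 0]]}}

```text
clock: 4.53
eef_pos: [0.6205, -0.0921, 0.0672]
tool_rot: [0.735, 0.678, -0.002, -0.002]
ft_force: [-11.1, 0.3, 10.2]
grip_width: 0.0108
grasp_force: 61.2
```

The cover is against its stop, so fully open. I relax, release and lift.

Emit:
{"name": "run_rows", "arguments": {"deltas": [[0, 0, 0, 0, -0.003, 0, 0], [0, 0, 0, 0, -0.003, 0, 0.085], [0, 0, 0, 0, -0.003, 0, 0.085], [0, 0, 0, 0, -0.003, 0, 0.085], [0, 0, 0, 0, -0.003, 0, 0.085], [0, 0, 0, 0, -0.003, -0.04, 0.085], [0, 0, 0, 0, -0.003, -0.09, 0.085], [0, 0, 0, 0, -0.003, -0.09, 0.085], [0, 0, 0, 0, -0.003, -0.09, 0.085]]}}

```text
clock: 5.65
eef_pos: [0.6207, -0.0918, 0.1566]
tool_rot: [0.735, 0.678, -0.0, -0.0]
ft_force: [-0.4, -0.1, 0.5]
grip_width: 0.0848
grasp_force: 0.0
```

```bash
python3 -c "
from h import *
print(bot.get_obs()['joint_pos'])
st([.585,.237,.15],85.4)
img=bot.camera('top');c=bot.calibration('top')
b=blob(img,(0,150,60),(8,255,255),(230,170,290,230));e=cv2.fitEllipse(b)[0];print(e,ray(c,e,.042))"
```

```text
[-1.46910302e-01  5.31804439e-01  2.41484014e-01  1.28056842e+00
  4.62023094e-05  1.50387083e+00]
5.65 shift [ 0.3249 -0.0618  0.0066] rz -1.5705 z axis [-1.e-04  1.e-04 -1.e+00] eef [ 0.6207 -0.0918  0.1566]
(256.2481994628906, 197.762451171875) [0.58357425 0.23573588 0.042     ]
```

Emit:
{"name": "run_rows", "arguments": {"deltas": [[0, 0, -0.18, 0.045, -0.008, 0, 0.085], [0, 0, -0.36, 0.09, -0.016, 0, 0.085], [0, 0, -0.54, 0.135, -0.024, 0, 0.085], [0, 0, -0.72, 0.18, -0.033, 0, 0.085], [0, 0, -0.9, 0.225, -0.042, 0.01, 0.085], [0, 0, -1.08, 0.27, -0.052, 0.03, 0.085], [0, 0, -1.26, 0.31, -0.058, 0.045, 0.085], [0, 0, -1.44, 0.324, -0.062, 0.057, 0.085], [0, 0, -1.571, 0.324, -0.062, 0.057, 0.085], [0, 0, -1.571, 0.324, -0.062, 0.057, 0.085]]}}

```text
clock: 6.95
eef_pos: [0.5835, 0.2359, 0.0976]
tool_rot: [0.04, 0.999, -0.001, -0.002]
ft_force: [0.3, 0.3, -0.7]
grip_width: 0.085
grasp_force: 0.0
```

Emit:
{"name": "run_rows", "arguments": {"deltas": [[0, 0, 0, 0, 0, 0, 0.085], [0, 0, 0, 0, 0, 0, 0.085]]}}

```text
clock: 7.2
eef_pos: [0.585, 0.2356, 0.0997]
tool_rot: [0.041, 0.999, -0.0, -0.0]
ft_force: [0.6, 0.5, 1.0]
grip_width: 0.085
grasp_force: 0.0
```

```bash
python3 -c "
from h import *
st([.5845,.2365,.011],85.4)
c=bot.calibration('wrist');im=bot.camera('wrist')
try:
  b=blob(im,(0,150,60),(8,255,255));e=cv2.fitEllipse(b);print(e,ray(c,e[0],.042),proj(c,[.5845,.2365,.042]))
except Exception as x:print(x)
cv2.imwrite('pics/w2.png',im[:,:,::-1])"
```

```text
7.2 shift [0.0005 0.0009 0.0887] rz -0.0012 z axis [-2.e-04 -1.e-04 -1.e+00] eef [0.585  0.2356 0.0997]
((325.3311767578125, 261.4764404296875), (76.85565948486328, 79.86157989501953), 64.63469696044922) [0.5826734  0.23721759 0.042     ] [324.27747984 264.75429953]
```

View pics/w2.png

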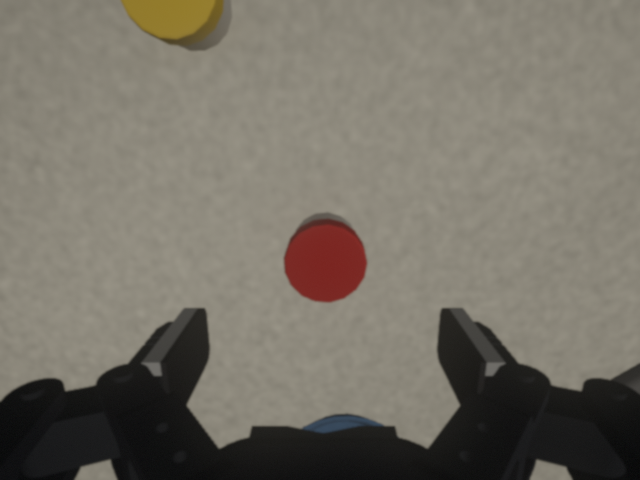

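The red lid is at (325,261), centred between the fingers, and measures (0.583,0.237). I descend and grip it.

Emit:
{"name": "run_rows", "arguments": {"deltas": [[0, 0, 0, 0.0013, 0.001, 0.03, 0.085], [0, 0, 0, 0.0013, 0.001, 0.06, 0.085], [0, 0, 0, 0.0013, 0.001, 0.083, 0.085], [0, 0, 0, 0.0013, 0.001, 0.0885, 0.085], [0, 0, 0, 0.0013, 0.001, 0.0885, 0.07], [0, 0, 0, 0.0013, 0.001, 0.0885, 0.04], [0, 0, 0, 0.0013, 0.001, 0.0885, 0], [0, 0, 0, 0.0013, 0.001, 0.0885, 0], [0, 0, 0, 0.0013, 0.001, 0.0885, 0]]}}

```text
clock: 8.38
eef_pos: [0.585, 0.2376, 0.0131]
tool_rot: [0.04, 0.999, 0.001, 0.002]
ft_force: [-0.7, -0.6, 6.1]
grip_width: 0.0442
grasp_force: 61.3
```

Emit:
{"name": "run_rows", "arguments": {"deltas": [[0, 0, 0, 0, 0, 0, 0], [0, 0, 0, 0, 0, 0, 0]]}}

```text
clock: 8.62
eef_pos: [0.585, 0.2376, 0.0131]
tool_rot: [0.04, 0.999, 0.001, 0.002]
ft_force: [0.4, -0.2, 6.1]
grip_width: 0.0442
grasp_force: 61.3
```

Emit:
{"name": "run_rows", "arguments": {"deltas": [[0, 0, 0, 0, 0, -0.02, 0], [0, 0, 0, 0, 0, -0.05, 0], [0, 0, 0, 0, 0, -0.09, 0], [0, 0, 0, 0, 0, -0.12, 0], [0, 0, 0, 0, 0, -0.12, 0], [0, 0, 0, 0, 0, -0.12, 0]]}}

```text
clock: 9.38
eef_pos: [0.5829, 0.2368, 0.13]
tool_rot: [0.04, 0.999, -0.0, -0.001]
ft_force: [0.2, 0.5, -1.0]
grip_width: 0.0444
grasp_force: 61.2
```

```bash
python3 -c "
from h import *
st([.531,-.085,.13],85.4);print(bot.get_obs()['ft_force'],bot.get_obs()['grip_width'])"
```

```text
9.375 shift [ 0.0261 -0.3249  0.0004] rz 0.0005 z axis [-1.9e-03 -8.0e-04 -1.0e+00] eef [0.5829 0.2368 0.13  ]
[ 0.1531842   0.49035022 -0.97908933] 0.04440676581619331
```

Gripped with about 1 N of weight. I carry it to above the front compartment.

Emit:
{"name": "run_rows", "arguments": {"deltas": [[0, 0, 0, 0.002, -0.03, 0, 0], [0, 0, 0, 0.006, -0.075, 0, 0], [0, 0, 0, 0.01, -0.12, 0, 0], [0, 0, 0, 0.014, -0.165, 0, 0], [0, 0, 0, 0.017, -0.21, 0, 0], [0, 0, 0, 0.021, -0.255, 0, 0], [0, 0, 0, 0.024, -0.295, 0, 0], [0, 0, 0, 0.026, -0.315, 0, 0], [0, 0, 0, 0.026, -0.325, 0, 0], [0, 0, 0, 0.026, -0.325, 0, 0]]}}

```text
clock: 10.62
eef_pos: [0.5318, -0.0845, 0.1308]
tool_rot: [0.04, 0.999, 0.0, -0.0]
ft_force: [-0.1, 0.6, -1.3]
grip_width: 0.044
grasp_force: 61.3
```

Emit:
{"name": "run_rows", "arguments": {"deltas": [[0, 0, 0, 0, 0, 0, 0], [0, 0, 0, 0, 0, 0, 0]]}}

```text
clock: 10.88
eef_pos: [0.5321, -0.0837, 0.1313]
tool_rot: [0.039, 0.999, 0.0, 0.0]
ft_force: [-0.9, 0.1, 0.6]
grip_width: 0.0444
grasp_force: 61.3
```

```bash
python3 -c "
from h import *
st([.531,-.085,.018],85.4)
a=bot.camera('top');b=bot.camera('scene')
cv2.imwrite('pics/c2.png',np.hstack([cv2.resize(a[100:320,360:560],(400,440)),cv2.resize(b[120:320,80:300],(400,440))])[:,:,::-1])"
```

```text
10.875 shift [ 0.001  -0.0014  0.1133] rz 0.0022 z axis [ 1.e-04  2.e-04 -1.e+00] eef [ 0.5321 -0.0837  0.1313]
```

View pics/c2.png

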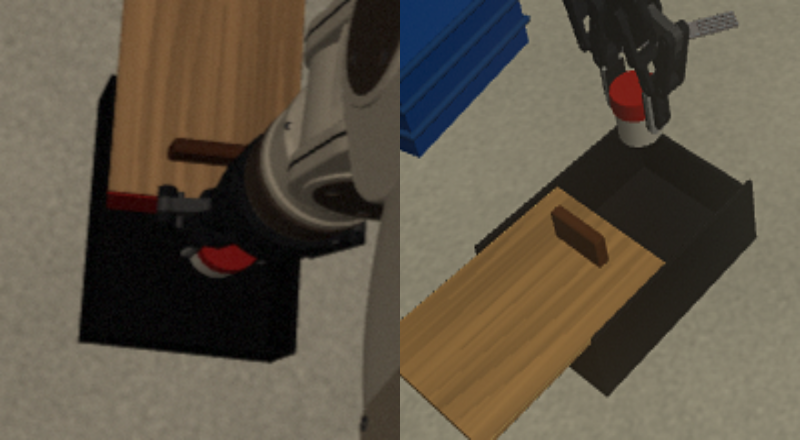

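The left half shows the cover back and the compartment empty. The right half shows the pot held upright at about (630,110), over the box. I lower it.

Emit:
{"name": "run_rows", "arguments": {"deltas": [[0, 0, 0, 0.001, -0.001, 0.03, 0], [0, 0, 0, 0.001, -0.001, 0.06, 0], [0, 0, 0, 0.001, -0.001, 0.085, 0], [0, 0, 0, 0.001, -0.001, 0.1, 0], [0, 0, 0, 0.001, -0.001, 0.106, 0], [0, 0, 0, 0.001, -0.001, 0.109, 0], [0, 0, 0, 0.001, -0.001, 0.109, 0], [0, 0, 0, 0.001, -0.001, 0.109, 0]]}}

```text
clock: 11.98
eef_pos: [0.5314, -0.0858, 0.0231]
tool_rot: [0.04, 0.999, -0.0, 0.001]
ft_force: [0.2, 0.3, -0.6]
grip_width: 0.0445
grasp_force: 61.3
```

Emit:
{"name": "run_rows", "arguments": {"deltas": [[0, 0, 0, 0, 0, 0.001, 0], [0, 0, 0, 0, 0, 0.0025, 0], [0, 0, 0, 0, 0, 0.004, 0], [0, 0, 0, 0, 0, 0.004, 0]]}}

```text
clock: 12.48
eef_pos: [0.5306, -0.0857, 0.0181]
tool_rot: [0.04, 0.999, 0.0, -0.0]
ft_force: [-1.1, -0.4, -1.4]
grip_width: 0.0442
grasp_force: 61.3
```

Emit:
{"name": "run_rows", "arguments": {"deltas": [[0, 0, 0, 0, 0, 0.0007, 0], [0, 0, 0, 0, 0, 0.0014, 0], [0, 0, 0, 0, 0, 0.0014, 0]]}}

```text
clock: 12.85
eef_pos: [0.5308, -0.0857, 0.0172]
tool_rot: [0.04, 0.999, 0.0, 0.0]
ft_force: [-1.2, 1.1, 2.6]
grip_width: 0.0442
grasp_force: 61.5
```

Contact at the expected height. I release and lift.

Emit:
{"name": "run_rows", "arguments": {"deltas": [[0, 0, 0, 0, 0, 0, 0.055], [0, 0, 0, 0, 0, 0, 0.07], [0, 0, 0, 0, 0, 0, 0.07], [0, 0, 0, 0, 0, 0, 0.07], [0, 0, 0, 0, 0, -0.02, 0.07], [0, 0, 0, 0, 0, -0.06, 0.07], [0, 0, 0, 0, 0, -0.11, 0.07], [0, 0, 0, 0, 0, -0.14, 0.085], [0, 0, 0, 0, 0, -0.14, 0.085]]}}

```text
clock: 13.98
eef_pos: [0.5329, -0.086, 0.16]
tool_rot: [0.04, 0.999, -0.0, 0.003]
ft_force: [0.9, -0.0, -0.4]
grip_width: 0.085
grasp_force: 0.0
```

Emit:
{"name": "run_rows", "arguments": {"deltas": [[0, 0, 0, 0, 0, 0, 0.085], [0, 0, 0, 0, 0, 0, 0.085]]}}

```text
clock: 14.22
eef_pos: [0.5296, -0.0855, 0.1552]
tool_rot: [0.04, 0.999, 0.0, -0.002]
ft_force: [-0.3, 0.6, -0.2]
grip_width: 0.085
grasp_force: 0.0
```

```bash
python3 -c "
from h import *
st([.6205,-.0921,.16],-4.6)
b=bot.camera('scene');w=bot.camera('wrist')
cv2.imwrite('pics/c3.png',np.hstack([cv2.resize(w,(400,300)),cv2.resize(b[140:320,80:320],(400,300))])[:,:,::-1])"
```

```text
14.225 shift [-0.0911  0.0007 -0.0051] rz -1.5703 z axis [-3.3e-03  5.0e-04 -1.0e+00] eef [ 0.5296 -0.0855  0.1552]
```

View pics/c3.png

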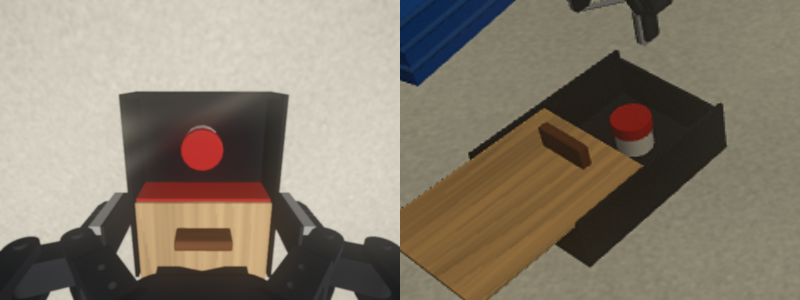

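The pot stands upright in the compartment, wrist (202,150) and scene (632,130), and the cover is still open. I go back to the rib.

Emit:
{"name": "run_rows", "arguments": {"deltas": [[0, 0, 0.18, -0.02, 0, 0, 0.085], [0, 0, 0.36, -0.04, 0, 0, 0.085], [0, 0, 0.54, -0.06, 0, 0, 0.085], [0, 0, 0.72, -0.08, 0, 0, 0.085], [0, 0, 0.9, -0.0905, 0, 0, 0.085], [0, 0, 1.08, -0.0905, 0, 0, 0.085], [0, 0, 1.26, -0.0905, 0, 0, 0.085], [0, 0, 1.44, -0.0905, 0, 0, 0.085], [0, 0, 1.571, -0.0905, 0, 0, 0.085], [0, 0, 1.571, -0.0905, 0, 0, 0.085]]}}

```text
clock: 15.58
eef_pos: [0.6206, -0.0928, 0.156]
tool_rot: [0.734, 0.679, -0.001, -0.001]
ft_force: [-0.4, -0.4, 0.1]
grip_width: 0.0849
grasp_force: 0.0
```

Emit:
{"name": "run_rows", "arguments": {"deltas": [[0, 0, 0, 0, 0, 0.03, 0.085], [0, 0, 0, 0, 0, 0.03, 0.085], [0, 0, 0, 0, 0, 0.03, 0.085]]}}

```text
clock: 15.95
eef_pos: [0.6211, -0.0929, 0.1272]
tool_rot: [0.734, 0.679, -0.0, -0.0]
ft_force: [0.2, -0.2, 0.3]
grip_width: 0.0851
grasp_force: 0.0
```

```bash
python3 -c "
from h import *
st([.6205,-.0921,.067],-4.6)"
```

```text
15.95 shift [ 0.0008 -0.0007  0.0602] rz 0.0012 z axis [-2.e-04  0.e+00 -1.e+00] eef [ 0.6211 -0.0929  0.1272]
```

Emit:
{"name": "run_rows", "arguments": {"deltas": [[0, 0, 0, 0.0008, -0.0007, 0.03, 0.085], [0, 0, 0, 0.0008, -0.0007, 0.055, 0.085], [0, 0, 0, 0.0008, -0.0007, 0.0595, 0.06], [0, 0, 0, 0.0008, -0.0007, 0.0595, 0.03], [0, 0, 0, 0.0008, -0.0007, 0.0595, 0], [0, 0, 0, 0.0008, -0.0007, 0.0595, 0], [0, 0, 0, 0.0008, -0.0007, 0.0595, 0], [0, 0, 0, 0.0008, -0.0007, 0.0595, 0]]}}

```text
clock: 16.95
eef_pos: [0.6204, -0.0921, 0.0689]
tool_rot: [0.735, 0.678, 0.0, 0.0]
ft_force: [-2.4, 0.2, 6.3]
grip_width: 0.0107
grasp_force: 61.0
```

```bash
python3 -c "
from h import *
st([.5059,-.0829,.067],-4.6)"
```

```text
16.95 shift [ 0.     -0.1149  0.0018] rz 0.0002 z axis [ 9.e-04 -3.e-04 -1.e+00] eef [ 0.6204 -0.0921  0.0689]
```

Gripped. I slide it shut and press gently past the end to feel the stop.

Emit:
{"name": "run_rows", "arguments": {"deltas": [[0, 0, 0, 0, -0.015, 0, 0], [0, 0, 0, 0, -0.035, 0, 0], [0, 0, 0, 0, -0.055, 0, 0], [0, 0, 0, 0, -0.075, 0, 0], [0, 0, 0, 0, -0.095, 0, 0], [0, 0, 0, 0, -0.107, 0, 0], [0, 0, 0, 0, -0.112, 0, 0], [0, 0, 0, 0, -0.114, 0, 0], [0, 0, 0, 0, -0.115, 0, 0], [0, 0, 0, 0, -0.115, 0, 0]]}}

```text
clock: 18.2
eef_pos: [0.5075, -0.0829, 0.0689]
tool_rot: [0.735, 0.678, 0.001, 0.001]
ft_force: [1.0, 1.8, 7.2]
grip_width: 0.0106
grasp_force: 61.2
```

Emit:
{"name": "run_rows", "arguments": {"deltas": [[0, 0, 0, 0, -0.001, 0, 0], [0, 0, 0, 0, -0.002, 0, 0], [0, 0, 0, 0, -0.003, 0, 0], [0, 0, 0, 0, -0.003, 0, 0]]}}

```text
clock: 18.7
eef_pos: [0.5057, -0.0828, 0.0689]
tool_rot: [0.735, 0.678, 0.002, 0.002]
ft_force: [5.7, 1.0, 5.4]
grip_width: 0.0107
grasp_force: 60.9
```

Emit:
{"name": "run_rows", "arguments": {"deltas": [[0, 0, 0, 0, -0.001, 0, 0], [0, 0, 0, 0, -0.002, 0, 0], [0, 0, 0, 0, -0.002, 0, 0]]}}

```text
clock: 19.08
eef_pos: [0.5057, -0.0828, 0.0689]
tool_rot: [0.735, 0.678, 0.003, 0.003]
ft_force: [10.4, 1.3, 2.0]
grip_width: 0.0106
grasp_force: 60.3
```

Emit:
{"name": "run_rows", "arguments": {"deltas": [[0, 0, 0, 0, 0, 0, 0.03], [0, 0, 0, 0, 0, 0, 0.085], [0, 0, 0, 0, 0, 0, 0.085], [0, 0, 0, 0, 0, 0, 0.085], [0, 0, 0, 0, 0, 0, 0.085], [0, 0, 0, 0, 0, -0.04, 0.085], [0, 0, 0, 0, 0, -0.09, 0.085], [0, 0, 0, 0, 0, -0.13, 0.085], [0, 0, 0, 0, 0, -0.13, 0.085]]}}

```text
clock: 20.2
eef_pos: [0.5032, -0.0828, 0.2013]
tool_rot: [0.735, 0.678, 0.003, 0.003]
ft_force: [0.5, 0.8, -0.4]
grip_width: 0.0847
grasp_force: 0.0
```

```bash
python3 -c "
from h import *
a=bot.camera('top');b=bot.camera('scene')
cv2.imwrite('pics/c4.png',np.hstack([cv2.resize(a[100:300,380:540],(400,500)),cv2.resize(b[140:320,90:310],(400,327)) if 0 else cv2.resize(b[120:345,90:270],(400,500))])[:,:,::-1])"
```

```text
(no output)
```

View pics/c4.png

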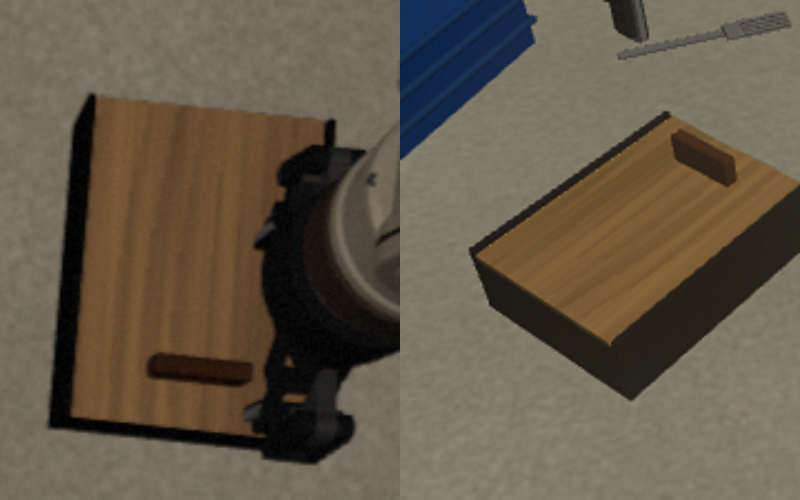

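The cover is flush with the back end at scene (475,250) to (610,345), with no overhang. It is shut to the stop, and the gripper is clear.

Emit:
{"name": "run_rows", "arguments": {"deltas": [[0, 0, 0, 0, 0, 0, 0.085], [0, 0, 0, 0, 0, 0, 0.085], [0, 0, 0, 0, 0, 0, 0.085]]}}

```text
clock: 20.68
eef_pos: [0.5003, -0.0824, 0.1966]
tool_rot: [0.735, 0.678, -0.001, -0.001]
ft_force: [-0.3, 0.8, -0.2]
grip_width: 0.0851
grasp_force: 0.0
```

```bash
python3 -c "
from workcell import bot
print(bot.job_done())"
```

```text
the job is handed in; nothing more can be done
None
```

The red-lidded pot was set down upright in the front compartment and released, the cover was slid shut to its stop over it, and I handed the job in at about 21 s; no verdict was printed.

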